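Take up a drum brake at its star wheel

TASK

Take the stubby screwdriver from the wooden block and, through the slot in the brake unit's cover, work the star wheel round tooth by tooth in the direction of the arrow until the brake shoe just comes up against the drum. Do not force it once it is tight: then back the wheel off by one tooth. Turn it only with the screwdriver, put the screwdriver back fully home in its block, and leave the tape, multimeter and screw bin alone.

Things in the scene. Friction and masses are not known exactly. Their poses are not given: they have to be found in the camera images.
- brake_unit: Fixed brake unit on a 180 x 150 mm dark steel base plate; origin on the bench, under the centre of the wheel housing. The grey housing is 52 mm (x) by 112 mm (y); its bright flat cover, 5 mm thick, has its top at z = 107 mm. An upright steel drum (radius 40, 90 mm high) stands at x = -96 mm on the same plate
- slot (a point): Centre of the slot at the cover's upper face. The slot is 14 mm wide (unit's x) and 50 mm long (unit's y) and goes right through the cover; axes as the unit's
- arrow (a point): Raised dark arrow on the cover beside the slot, 34 mm long. It points to the unit's +y (these axes are the unit's): the way the top of the wheel moves to tighten the brake
- drum_face (a point): Point of the drum that the shoe meets: on the drum's side that faces the housing, 55 mm above the bench; axes as the unit's
- wheel_centre (a point): Centre of the star wheel, 52 mm under the slot; axis level, along the unit's x. 10 teeth (36 degrees apart), outer radius 42 mm (tips 10 mm below the cover's top), root radius 27, teeth 6 mm thick, 14 wide; where they stand at the start is not known. It stays where left, turns with about 3 N at the teeth until the shoe meets the drum, then it comes up hard
- stubby: Stubby screwdriver, 105 mm long, 0.12 kg, tip down in the block. Origin at the tip's end, z up the handle. Round shank, diameter 7 mm (tip 5), for z = 0 to 45 mm; 18 mm collar at z = 45 to 48; black handle 28 mm (x) by 20 mm (y, flat ribbed sides to grip), z = 47 to 105 mm. More than 30 N between it and the brake unit or its wheel does damage
- stubby_tip (a point): The end of the screwdriver's tip; axes as the screwdriver's
- tool_block: Fixed wooden block 70 x 70 x 48 mm, origin under its centre on the bench. In the middle of its top a vertical square hole, 13 mm, right through, with a 2 mm chamfer. Fully home, the screwdriver's collar rests on the block's top and the tip is 3 mm above the bench
- tape_masking: Roll of masking tape, 104 mm across, 25 mm high, a bystander
- multimeter: Multimeter, 150 x 70 x 38 mm, a bystander
- bin_screws: Bin of screws, 132 x 106 x 56 mm, a bystander
- shoe_face (a point): Middle of the lining of the curved brake shoe, which stands between housing and drum on a push rod and moves to the unit's -x, towards the drum, by 5 mm per tooth of the wheel (back as the wheel is backed off). Its distance to drum_face is the brake's gap: 7 to 12 mm at the start, 0 when tight
Things that resemble listed ones, but are neither listed nor needed, are in the scene too. Several things have the shape of the tool_block; the one meant has the colours described above.

How it is judged:
On the way, in this order (a step that is already met when the one before it is completed fails the run):
1. the star wheel has been turned until the shoe is up against the drum (x of shoe_face in the frame of drum_face below 0.0005 m), for 0.1 s.
2. the wheel has been backed off by one tooth, within a third of a tooth (x of shoe_face in the frame of drum_face between 0.0033 and 0.0067 m), for 0.2 s.
At the end, for the whole second after the job is handed in: The star wheel stands one tooth (within a third of a tooth: shoe gap 3.3 to 6.7 mm) back from where the shoe met the drum, and the screwdriver stands at rest in its block, its collar within 5 mm of the block's top, upright within 0.2 rad (all of step 2 and horizontal distance between stubby_tip and tool_block below 0.008 m and z of stubby_tip in the frame of tool_block below 0.008 m and angle between stubby's own z axis and vertical below 0.2 rad and linear speed of stubby below 0.02 m/s); the robot touches nothing.
It fails at once if the screwdriver is forced against the brake unit or its star wheel with more than 30 N (contact force between stubby and brake_unit above 30 N).
It fails at once if the brake unit is worked with the gripper itself (contact force between the arm and brake_unit above 3 N).
It fails at once if the tape, the multimeter or the bin is pushed more than 30 mm (distance of any of tape_masking, multimeter, bin_screws from where it was at the start of the episode above 0.03 m).
It also fails if it takes over 72 s, if anything falls off the work surface, if the arm or the gripper's body presses on something with over 40 N, if the wrist force passes 120 N, or if a joint passes its speed limit or range.

ROBOT

A 7-joint arm with a two-finger parallel gripper is mounted at the origin on a cart in front of the work surface, level with it; the furniture and walls round the work are solid. World frame = base frame: x ahead of the robot, y to its left, z up, the work surface at z = 0. Lengths are in m, angles in rad, forces in N, time in s.
With the tool pointing down it reaches from about 0.425 to 0.875 m from the base axis. Payload 4.7 kg.
Tool frame: the origin (TCP) lies midway between the tips of the shut fingers; the grasp point (between the pads) lies 19 mm behind it (ctrl.grip_point_offset is the distance from the TCP to the grasp point, in m); z points along the fingers, y is the line along which they close (so a half turn about z gives the same grasp; the last joint's range is limited). The gripper opens to 87 mm and grips with 3 to 60 N. Pads are 19 mm wide; open, the fingers measure 117 mm over their backs; the gripper's body (75 mm by 190 mm) begins 51 mm behind the grasp point.
Start: joints at [0.014, 0.321, -0.07, 1.45, 0.023, 1.371, -0.057], TCP at [0.65, -0, 0.223] pointing down, gripper open.
Joint ranges: [-2.86, 2.86], [-0.3, 2.09], [-1.38, 1.24], [0.06, 2.45], [-1.56, 4.7], [0.09, 2.05], [-2.69, 2.69]. Speed limits (rad/s): [2.57, 2.57, 3.14, 3.14, 3.14, 3.14, 3.14].

INTERFACE

Orientations are given as a rotation vector (axis times angle).
In Python, from bench import ctrl gives the robot as it stands.
- The arm moves only by the tool move_arm, never from a script. Its argument "increments" is text: rows parted by semicolons, each of 7 numbers parted by spaces: the shift along the world's x, y, z in mm, then the turn, a rotation vector about the world's x, y, z in degrees, then the closure in counts, from 0 (fully open) to 255 (shut). A call has exactly 8 rows; each row shifts and turns the commanded pose from where the row before left it; what a row does not reach is not made up. A row lasts 1/12 s, in which the tool goes at most 41.7 mm and 7.16 degrees, less where a joint would pass 70% of its speed; a pose out of reach is approached as far as the arm can. A call with a gripper value outside its range is refused whole. The fingers move at their own pace and stop on an object; "grip_force" is the grip in N (left out, the last holds). Time passes only in rows, so rows that do not move let the fingers close, or fill a call up. It gives the time, the measured TCP pose, the force, the opening and the grip force at its end, in the units of the state.
- ctrl.get_state(): the state, without advancing time (a new reading comes with each control period).
- ctrl.get_image(name): name is "scene" or "side" or "wrist"; returns a dict with "frame" (420x560x3 uint8, red, green, blue), "depth" (420x560 float32, m along the optical axis (not along the pixel's ray), 0 where there is no reading), "fx", "fy", "cx", "cy" (pixels), "position" and "orientation" of the camera in the world. Camera axes: x right, y down, z forward; pixel columns grow to the right and rows downward; lengths in m; the calibration is good to about 2 mm. A picture is of the moment at which its call begins.
- ctrl.close_job(): hands the job in; it is judged then, once.
Trained networks look in a picture, given as the dict that the camera call returned (one of the last four; its "shot" number tells which), for a name from the list of things; names that differ only in an ending like _2 or _b are one class to them, and where a whole thing is asked for, a point or a joint stands for the part that bears it (a point fixed in the world has none). Each returns a list of dicts, best first, with "score" (0 to 1); they miss things now and then, are a little off and sometimes report something else, mostly with a low value. They report only what shows in the picture. A call takes as long as a camera call. They do not tell look-alikes from the thing itself.
- ctrl.find_in(target, picture): "centre" ([x, y, z] in m, in world coordinates, good to about 4 mm: the middle of the surface that is visible of it).
- ctrl.silhouettes(target, picture): "region" (420x560 bool, what is visible of it).
The state is a dict: "time": time; "joint_positions": joint angles; "qd": joint speeds; "joint_torque": joint torques, N m; "position": TCP position; "tool_rot": TCP orientation; "ft_force": force on the tool from outside, world axes, zero at the start; "torque": the same for the moment, N m; "grip_width": opening from 0.0 (shut) to 1.0 (fully open); "grip_force": force on a finger pad.
Only numpy, scipy, OpenCV 4.12 (cv2) and the standard library are available. Lean on these libraries where they do the work, as an engineer would, in place of code of your own. Each camera call takes 0.05 s, during which the arm holds its last target. There are 200 camera calls.

## Working session

There is one attempt and no reset: what is moved stays moved. The work goes in short steps, Python scripts to look and compute and a tool call to move; the robot and the scene stay as the last step left them, time stands still between calls to the robot, and variables do not carry over. Pictures are saved under pics/ and viewed, at most 10 in all, crops included, and the job is handed in when it is done.

Besides the shell and the picture viewer there is one more tool, called after "Request:" by a JSON object that holds its "name" and its "arguments". move_arm: Moves the arm, as the interface text tells. Its arguments: {"type":"object","properties":{"increments":{"type":"string"},"grip_force":{"type":"number"}},"required":["increments"]}

```bash
mkdir -p pics; ls
cat > h.py <<'E'
import numpy as np, cv2
from scipy.spatial.transform import Rotation as R
from bench import ctrl
def Rc(p):
    o=np.array(p["orientation"],float)
    return o if o.shape==(3,3) else R.from_rotvec(o).as_matrix()
def cloud(p):
    d=p["depth"]; v,u=np.indices(d.shape)
    c=np.stack([(u-p["cx"])/p["fx"]*d,(v-p["cy"])/p["fy"]*d,d],-1)
    w=c@Rc(p).T+np.array(p["position"]); w[d==0]=np.nan
    return w
def proj(p,X):
    c=(np.atleast_2d(X)-np.array(p["position"]))@Rc(p)
    return np.c_[c[:,0]/c[:,2]*p["fx"]+p["cx"],c[:,1]/c[:,2]*p["fy"]+p["cy"]]
def save(p,n): cv2.imwrite("pics/"+n,p["frame"][:,:,::-1])
E
python3 - <<'E'
from h import *
print(ctrl.get_state())
ps={n:ctrl.get_image(n) for n in("scene","side")}
print(ps["scene"]["orientation"],ps["scene"]["position"],ps["side"]["position"])
cv2.imwrite("pics/a.png",np.hstack([cv2.resize(ps[n]["frame"],(400,300)) for n in ps])[:,:,::-1])
save(ps["scene"],"scene.png")
save(ps["side"],"side.png")
for n,p in ps.items():
  for t in["brake_unit","slot","arrow","drum_face","stubby","tool_block","shoe_face","tape_masking","multimeter","bin_screws"]:
    for r in ctrl.find_in(t,p)[:4]:
      print(n,t,np.round(r["centre"],3),round(r["score"],2),np.round(proj(p,r["centre"])[0]))
E
```

```text
pics
{'time': 0.0, 'joint_positions': array([ 0.0141021 ,  0.32181703, -0.07010155,  1.45168587,  0.02259285,
        1.3708028 , -0.05691666]), 'qd': array([ 1.69538500e-03, -2.67676971e-03,  2.28818357e-04, -8.73016062e-04,
        8.00834154e-05,  5.61037071e-04, -9.62689079e-04]), 'joint_torque': array([-2.58547143e-04, -4.91284704e+01, -4.03903294e-01, -3.12526345e+01,
       -6.40594075e-02,  4.37659642e-02,  1.61017233e-04]), 'position': array([ 6.49437651e-01, -3.86894086e-05,  2.21460069e-01]), 'tool_rot': array([-2.2204931 , -2.22055214,  0.00223279]), 'ft_force': array([ 0.09896858,  0.23085261, -0.14419433]), 'torque': array([ 0.02588388, -0.02721382,  0.01933874]), 'grip_force': 0.0, 'grip_width': 1.0039468806537442}
[-0.6178016   2.47168447 -1.42672202] [0.13563773 0.83479755 0.64730171] [0.1742043  0.76653191 0.65779953]
scene brake_unit [ 0.549 -0.138  0.05 ] 0.71 [304. 205.]
scene slot [ 0.552 -0.138  0.052] 0.61 [304. 204.]
scene arrow [ 0.551 -0.135  0.051] 0.91 [303. 205.]
scene drum_face [ 0.552 -0.142  0.05 ] 0.94 [304. 204.]
scene stubby [0.531 0.13  0.085] 0.6
[... 765 characters left out ...]
1.]
side drum_face [ 0.55  -0.138  0.051] 0.75 [306. 210.]
side stubby [0.531 0.128 0.087] 0.74 [266. 253.]
side stubby [ 0.554 -0.153  0.062] 0.45 [307. 205.]
side stubby [ 0.549 -0.138  0.05 ] 0.37 [306. 211.]
side tool_block [0.62  0.259 0.049] 0.64 [202. 289.]
side tool_block [0.406 0.12  0.049] 0.64 [318. 282.]
side tool_block [0.521 0.148 0.045] 0.63 [267. 274.]
side tool_block [ 0.498 -0.4    0.022] 0.58 [352. 185.]
side shoe_face [ 0.551 -0.136  0.054] 0.74 [305. 210.]
side tape_masking [0.521 0.376 0.028] 0.77 [208. 352.]
side tape_masking [0.766 0.017 0.019] 0.19 [212. 227.]
side multimeter [ 0.494 -0.4    0.025] 0.64 [354. 184.]
side multimeter [0.534 0.126 0.086] 0.49 [266. 253.]
```

View pics/scene.png

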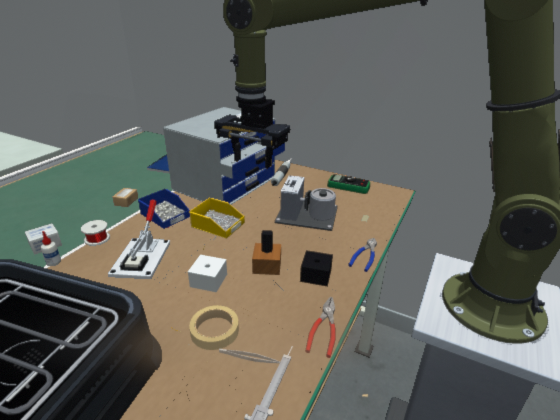

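View pics/side.png

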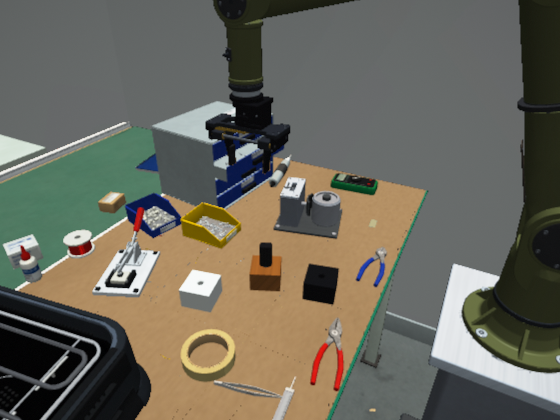

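The wooden block (267,258) holds the black-handled screwdriver. Its look-alikes are the white block (206,273) and the black block (316,266). I choose the wooden one with the stubby. The brake unit is at (304,205), with the drum on the robot's side. I'll measure from the depth next, with a wrist image and a close crop of the choice.

Run:
```python
from h import *
ps={n:ctrl.get_image(n) for n in("scene","side","wrist")}
def rect(P,l):
    r=cv2.minAreaRect((P[:,:2]*1000).astype(np.float32)); print(l,len(P),np.round(P.mean(0),4),np.round(r,1) if 0 else [np.round(x,1) for x in r])
for n in("scene","side"):
    W=cloud(ps[n]); 
    def sel(x0,x1,y0,y1,z0,z1):
        m=(W[...,0]>x0)&(W[...,0]<x1)&(W[...,1]>y0)&(W[...,1]<y1)&(W[...,2]>z0)&(W[...,2]<z1); return W[m]
    rect(sel(.46,.59,.09,.2,.043,.053),n+" blocktop")
    rect(sel(.46,.59,.09,.2,.097,.12),n+" handletop")
    rect(sel(.46,.59,.09,.2,.06,.12),n+" handle")
    rect(sel(.5,.75,-.26,-.02,.101,.115),n+" cover")
    rect(sel(.45,.75,-.26,-.02,.085,.095),n+" drumtop")
    rect(sel(.45,.75,-.28,-.02,.003,.014),n+" plate")
w=ps["wrist"]; print(w["position"],w["orientation"])
a=cv2.resize(ps["scene"]["frame"][170:300,190:350],(400,325),interpolation=2)
b=cv2.resize(w["frame"],(400,300))
cv2.imwrite("pics/b.png",np.hstack([a[:300],b])[:,:,::-1])
```

```text
scene blocktop 367 [0.533  0.1336 0.047 ] [array([536. , 124.8]), array([69.9, 72.6]), np.float64(24.2)]
scene handletop 81 [0.535  0.1267 0.1044] [array([536.2, 124.4]), array([27.9, 20.5]), np.float64(23.7)]
scene handle 228 [0.5335 0.1294 0.0877] [array([535.6, 125.6]), array([28.1, 23.2]), np.float64(23.7)]
scene cover 273 [ 0.5976 -0.1478  0.1059] [array([ 600.6, -154.4]), array([ 52.6, 117. ]), np.float64(14.4)]
scene drumtop 148 [ 0.5488 -0.1498  0.0887] [array([ 543.8, -156.8]), array([147.8, 112.7]), np.float64(7.2)]
scene plate 666 [ 0.5385 -0.1257  0.0076] [array([ 600.2, -140.3]), array([299.7, 238.8]), np.float64(0.4)]
side blocktop 493 [0.5336 0.1343 0.0494] [array([537.4, 124. ]), array([70.1, 74.3]), np.float64(24.5)]
side handletop 116 [0.5352 0.1274 0.1062] [array([536.9, 124.4]), array([27.2, 20.7]), np.float64(27.3)]
side handle 279 [0.5343 0.1297 0.09  ] [array([536.6, 125. ]), array([27.5, 22. ]), np.float64(21.9)]
side cover 381 [ 0.5982 -0.1458  0.1087] [array([ 601.2, -153.4]), array([ 52.7, 119.8]), np.float64(14.3)]
side drumtop 269 [ 0.5333 -0.1573  0.089 ] [array([ 544.5, -159.9]), array([150.8, 113. ]), np.float64(8.7)]
side plate 1633 [ 0.5775 -0.1204  0.0069] [array([ 599.9, -149.4]), array([258.5, 299.5]), np.float64(89.9)]
[0.65039582 0.07475426 0.38455114] [ 2.86380949e+00 -1.26620052e-03 -1.86251894e-04]
```

View pics/b.png

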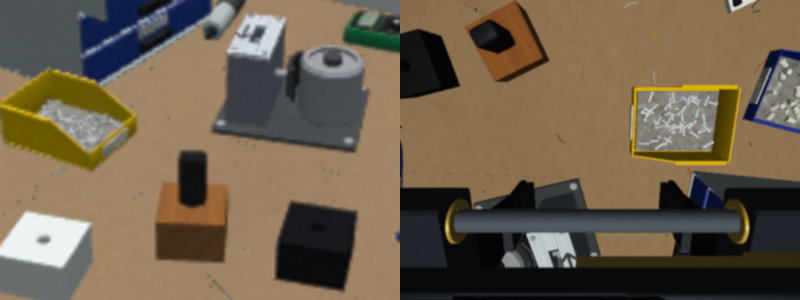

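The crop confirms the choice: the brown block at crop (192,220) holds a black handle upright, and the white (45,240) and black (315,240) blocks are empty. In the wrist half the wooden block is at (505,40), turned about 24°.

Measured:
- **Stubby:** (0.536, 0.1247), its x axis at about 24°.
- **Unit:** (0.601, -0.154), its x axis at about 14.4°, which puts the drum on the robot's side, as in the picture.

Next I'll look at the slot from above.

Request:
{"name": "move_arm", "arguments": {"increments": "-15 -23 3 0 0 -7 0;-15 -23 3 0 0 -7 0;-15 -23 3 0 0 -7 0;-15 -23 3 0 0 -7 0;-15 -23 3 0 0 -7 0;-15 -23 3 0 0 -7 0;-15 -23 3 0 0 -7 0;-15 -23 3 0 0 -7 0"}}

```text
time: 1.92
position: [0.5292, -0.185, 0.247]
tool_rot: [3.007, 0.909, 0.001]
ft_force: [1.6, -0.9, -0.2]
grip_width: 0.999
grip_force: 0.0
```

Request:
{"name": "move_arm", "arguments": {"increments": "0 0 0 0 0 -7 0;0 0 0 0 0 -3 0;0 0 0 0 0 0 0;0 0 0 0 0 0 0;0 0 0 0 0 0 0;0 0 0 0 0 0 0;0 0 0 0 0 0 0;0 0 0 0 0 0 0"}}

```text
time: 2.58
position: [0.5301, -0.1838, 0.2465]
tool_rot: [3.073, 0.655, -0.0]
ft_force: [0.4, 0.1, -0.7]
grip_width: 0.999
grip_force: 0.0
```

Run:
```python
from h import *
p=ctrl.get_image("wrist"); save(p,"w1.png"); W=cloud(p)
m=(abs(W[...,2]-.107)<.006)&(W[...,1]<-.02)
P=W[m]; r=cv2.minAreaRect((P[:,:2]*1000).astype(np.float32)); print(len(P),r,P[:,2].mean(), proj(p,[[.6008,-.154,.107]]),p["position"])
s=ctrl.get_image("scene"); Q=cloud(s); q=Q[(Q[...,2]>.2)&(Q[...,1]<-.1)]; 
print(np.nanpercentile(q,[1,50,99],axis=0))
for t in("slot","arrow","drum_face","shoe_face"):
  for x in ctrl.find_in(t,p)[:2]: print(t,np.round(x["centre"],4),x["score"])
```

```text
7906 ((600.04052734375, -154.61322021484375), (52.310272216796875, 111.97602081298828), 14.171764373779297) 0.10682334055963112 [[276.97511652 114.08258062]] [ 0.59915305 -0.15353066  0.40843778]
[[ 0.05397595 -0.62790869  0.20436212]
 [ 0.77679241 -0.61973043  0.40705659]
 [ 2.64978715 -0.11504135  0.60835346]]
slot [ 0.5597 -0.1612  0.0831] 0.8
arrow [ 0.559  -0.1678  0.0829] 0.87
arrow [0.546  0.0949 0.038 ] 0.31
drum_face [ 0.5583 -0.1677  0.077 ] 0.86
shoe_face [ 0.5547 -0.1652  0.0743] 0.58
```

View pics/w1.png

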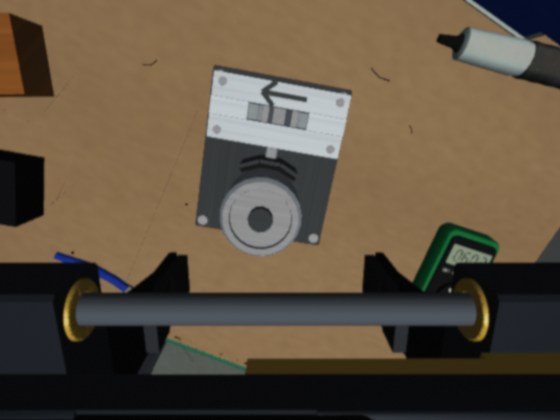

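The view shows the slot at (278,116) with teeth inside it and the arrow at (285,96) pointing left, which is world +y. The drum is at (260,218) and the shoe at (268,165). Now the slot centre, the tooth profile and the shoe gap from depth.

```bash
cat >> h.py <<'E'
U=np.array([.6000,-.1546]); TH=np.radians(14.2); UX=np.array([np.cos(TH),np.sin(TH)]); UY=np.array([-UX[1],UX[0]])
def unit(W): 
    d=W[...,:2]-U; return np.stack([d@UX,d@UY,W[...,2]],-1)
def teeth(p,pr=True):
    V=unit(cloud(p)); x,y,z=V[...,0],V[...,1],V[...,2]
    s=(abs(x)<.012)&(abs(y)<.035)&(z<.1)&(z>.02)
    if pr: print("slot x",np.percentile(x[s],[2,98]),"y",np.percentile(y[s],[2,98]),s.sum())
    c=s&(abs(x)<.007)
    for a in np.arange(-.028,.028,.002):
        k=c&(y>=a)&(y<a+.002)
        if k.sum(): print("%.0f:%.1f/%.0f"%(a*1e3+1,np.median(z[k])*1e3,p["frame"][k].mean()),end=" ")
    print()
E
python3 - <<'E'
from h import *
p=ctrl.get_image("wrist"); teeth(p)
c=p["frame"][60:260,170:370]; cv2.imwrite("pics/c.png",cv2.resize(c,(600,600),interpolation=cv2.INTER_CUBIC)[:,:,::-1])
V=unit(cloud(p)); x,y,z=V[...,0],V[...,1],V[...,2]
m=(abs(y)<.004)&(x<-.026)&(x>-.15)
o=np.argsort(x[m])[::3]
print([(round(a*1e3,1),round(b*1e3)) for a,b in zip(x[m][o],z[m][o]) if a>-.075])
E
```

```text
slot x [-0.00685993  0.00683777] y [-0.02608456  0.02567116] 996
-27:75.8/135 -25:74.7/137 -23:73.4/134 -21:72.3/134 -19:73.8/130 -17:93.4/137 -15:93.7/143 -13:94.3/133 -11:92.2/86 -9:86.8/77 -7:81.6/100 -5:80.8/136 -3:81.2/138 -1:81.3/139 1:81.5/138 3:81.3/130 5:84.6/87 7:91.9/86 9:96.0/134 11:95.1/142 13:94.6/136 15:76.8/128 17:75.3/126 19:74.0/130 21:75.5/136 23:76.9/138 25:78.6/136 27:79.2/139 
[(np.float64(-75.0), 80), (np.float64(-74.8), 80), (np.float64(-74.4), 79), (np.float64(-74.2), 79), (np.float64(-73.5), 80), (np.float64(-73.2), 80), (np.float64(-72.7), 79), (np.float64(-72.6), 80), (np.float64(-72.3), 79), (np.float64(-72.0), 79), (np.float64(-71.5), 79), (np.float64(-71.3), 79), (np.float64(-70.8), 81), (np.float64(-70.4), 80), (np.float64(-70.2), 81), (np.float64(-70.0), 80), (np.float64(-69.5), 79), (np.float64(-69.4), 80), (np.float64(-68.9), 80), (np.float64(-68.4), 81), (np.float64(-68.1), 81), (np.float64(-67.8), 80), (np.float64(-67.4), 80), (np.float64(-67.2), 80), (np.float64(-65.4), 86), (np.float64(-65.2), 85), (np.float64(-65.1), 87), (np.float64(-64.6), 86
[... 28228 characters left out ...]
 (np.float64(-40.5), 56), (np.float64(-39.4), 59), (np.float64(-39.1), 60), (np.float64(-38.6), 60), (np.float64(-38.4), 58), (np.float64(-37.9), 61), (np.float64(-37.5), 59), (np.float64(-37.3), 61), (np.float64(-36.8), 61), (np.float64(-36.5), 62), (np.float64(-36.2), 61), (np.float64(-35.7), 61), (np.float64(-35.4), 59), (np.float64(-35.0), 60), (np.float64(-34.6), 60), (np.float64(-34.4), 60), (np.float64(-34.1), 59), (np.float64(-33.6), 58), (np.float64(-33.4), 60), (np.float64(-33.0), 61), (np.float64(-32.6), 60), (np.float64(-32.3), 62), (np.float64(-32.0), 60), (np.float64(-31.6), 58), (np.float64(-31.4), 59), (np.float64(-30.8), 61), (np.float64(-30.5), 60), (np.float64(-30.2), 61)]
```

View pics/c.png

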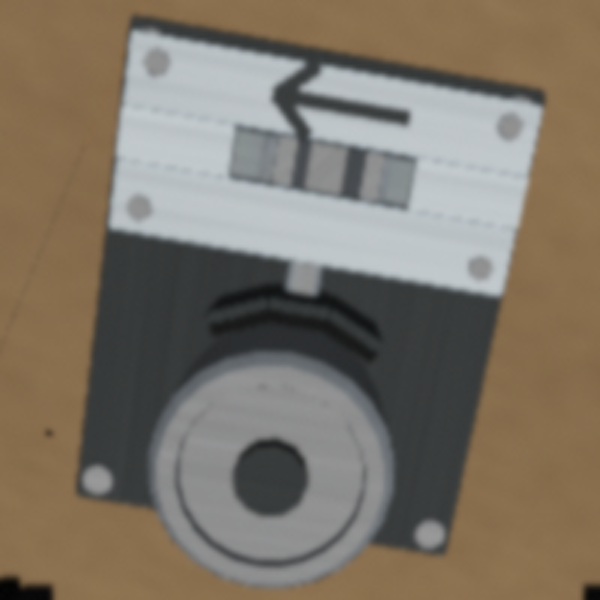

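The crop shows teeth at about crop (285,155) and (370,180), the shoe at (295,305) and the drum face at (275,355). From depth, the tooth tips are at unit y = +11 and -15 mm (+15.5° and -21°), and the gap is about 8 mm, so about 1.65 teeth. I'll go to the screwdriver now.

Request:
{"name": "move_arm", "arguments": {"increments": "1 38 0 0 0 0 0;1 38 0 0 0 0 0;1 38 0 0 0 0 0;1 38 0 0 0 0 0;1 38 0 0 0 0 0;1 38 0 0 0 0 0;0 38 0 0 0 0 0;0 38 0 0 0 0 0"}}

```text
time: 3.6
position: [0.5358, 0.1218, 0.2468]
tool_rot: [3.073, 0.653, 0.001]
ft_force: [1.4, 0.8, -0.8]
grip_width: 1.004
grip_force: 0.0
```

Request:
{"name": "move_arm", "arguments": {"increments": "0 5 -5 0 0 0 0;0 0 -20 0 0 0 0;0 0 -20 0 0 0 0;0 0 -20 0 0 0 0;0 0 -15 0 0 0 0;0 0 0 0 0 0 0;0 0 0 0 0 0 0;0 0 0 0 0 0 0"}}

```text
time: 4.27
position: [0.5367, 0.125, 0.1677]
tool_rot: [-3.073, -0.653, -0.003]
ft_force: [-0.5, 1.0, 0.0]
grip_width: 0.998
grip_force: 0.0
```

Run:
```python
from h import *
print(ctrl.get_state()["position"],ctrl.get_state()["tool_rot"])
for n in("wrist","scene"):
    W=cloud(ctrl.get_image(n)); x,y,z=W[...,0],W[...,1],W[...,2]
    for a,b in((.043,.053),(.1,.113)):
        m=(x>.46)&(x<.6)&(y>.07)&(y<.19)&(z>a)&(z<b); 
        if m.sum()>5:
            r=cv2.minAreaRect((W[m][:,:2]*1000).astype(np.float32)); print(n,m.sum(),[np.round(q,1) for q in r],W[m][:,2].mean())
```

```text
[0.53674466 0.12504415 0.16771519] [-3.07295953e+00 -6.52953474e-01 -2.53373818e-03]
wrist 5450 [array([536.6, 122.9]), array([70.4, 70.1]), np.float64(24.6)] 0.04769834902267104
wrist 1176 [array([537.1, 123. ]), array([27.5, 20.6]), np.float64(24.6)] 0.1068586252855184
scene 375 [array([535.7, 125.9]), array([70.3, 72.4]), np.float64(24.6)] 0.04709736654436373
scene 70 [array([536.5, 124. ]), array([27.4, 21.7]), np.float64(28.7)] 0.10545670634393046
```

Request:
{"name": "move_arm", "arguments": {"increments": "0 -1.5 -20 0 0 0.5 0;0 0 -25 0 0 0 0;0 0 -25 0 0 0 0;0 0 -22 0 0 0 0;0 0 -13 0 0 0 0;0 0 -8 0 0 0 0;0 0 0 0 0 0 0;0 0 0 0 0 0 0", "grip_force": 55}}

```text
time: 5.03
position: [0.5367, 0.1237, 0.0544]
tool_rot: [3.07, 0.667, 0.002]
ft_force: [-0.3, -0.5, -0.0]
grip_width: 0.998
grip_force: 0.0
```

Request:
{"name": "move_arm", "arguments": {"increments": "0 0 0 0 0 0 255;0 0 0 0 0 0 255;0 0 0 0 0 0 255;0 0 0 0 0 0 255;0 0 0 0 0 0 255;0 0 0 0 0 0 255;0 0 0 0 0 0 255;0 0 0 0 0 0 255"}}

```text
time: 5.7
position: [0.536, 0.1235, 0.0536]
tool_rot: [3.07, 0.667, -0.0]
ft_force: [-0.0, -0.1, -0.4]
grip_width: 0.482
grip_force: 0.0
```

Request:
{"name": "move_arm", "arguments": {"increments": "0 0 0 0 0 0 255;0 0 0 0 0 0 255;0 0 0 0 0 0 255;0 0 0 0 0 0 255;0 0 0 0 0 0 255;0 0 0 0 0 0 255;0 0 0 0 0 0 255;0 0 0 0 0 0 255"}}

```text
time: 6.37
position: [0.536, 0.1234, 0.0536]
tool_rot: [3.07, 0.666, -0.0]
ft_force: [-0.3, 0.3, -0.7]
grip_width: 0.224
grip_force: 55.0
```

Request:
{"name": "move_arm", "arguments": {"increments": "0 0 5 0 0 0 255;0 0 15 0 0 0 255;0 0 20 0 0 0 255;0 0 25 0 0 0 255;0 0 25 0 0 0 255;0 0 25 0 0 0 255;0 0 20 0 0 0 255;0 0 0 0 0 0 255"}}

```text
time: 7.03
position: [0.5386, 0.1243, 0.1937]
tool_rot: [-3.07, -0.667, -0.013]
ft_force: [-0.3, 0.0, -1.0]
grip_width: 0.228
grip_force: 55.0
```

Request:
{"name": "move_arm", "arguments": {"increments": "8 -35 0 0 0 -1.5 255;8 -35 0 0 0 -1.5 255;8 -35 0 0 0 -1.5 255;8 -35 0 0 0 -1.5 255;8 -35 0 0 0 -1.5 255;8 -35 0 0 0 -1.5 255;8 -35 0 0 0 -1.3 255;8 -34 0 0 0 0 255"}}

```text
time: 7.7
position: [0.5995, -0.1573, 0.1875]
tool_rot: [-3.118, -0.387, 0.002]
ft_force: [0.8, 1.0, -1.3]
grip_width: 0.231
grip_force: 55.0
```

Request:
{"name": "move_arm", "arguments": {"increments": "0 0 0 0 0 0 255;0 0 0 0 0 0 255;0 0 0 0 0 0 255;0 0 0 0 0 0 255;0 0 0 0 0 0 255;0 0 0 0 0 0 255;0 0 0 0 0 0 255;0 0 0 0 0 0 255"}}

```text
time: 8.37
position: [0.6001, -0.1549, 0.1887]
tool_rot: [3.117, 0.39, 0.0]
ft_force: [-0.2, -1.0, -1.0]
grip_width: 0.228
grip_force: 55.0
```

```bash
cat >> h.py <<'E'
def where():
    s=ctrl.get_state(); t=s["position"]; u=unit(np.array(t))*1e3
    f=np.array(s["ft_force"]); print("t%.1f unit TCP mm"%s["time"],np.round(u,1),"F ux,uy,z",np.round([f[:2]@UX,f[:2]@UY,f[2]],1),"rot",np.round(s["tool_rot"],3))
E
python3 - <<'E'
from h import *
where()
p=ctrl.get_image("scene"); q=ctrl.get_image("wrist")
a=cv2.resize(p["frame"][120:240,240:360],(400,400),interpolation=2); b=cv2.resize(q["frame"],(400,300)); b=np.vstack([b,np.zeros((100,400,3),np.uint8)])
cv2.imwrite("pics/d.png",np.hstack([a,b])[:,:,::-1])
W=cloud(p); V=unit(W); z=V[...,2]
m=(abs(V[...,0])<.03)&(abs(V[...,1])<.04)&(z>.112)&(z<.16)
for a in np.arange(.116,.16,.005):
    k=m&(abs(z-a)<.0025)
    if k.sum(): print(round(a,3),k.sum(),np.round(V[k].mean(0)*1e3,1))
E
```

```text
t8.4 unit TCP mm [  0.   -0.3 188.7] F ux,uy,z [-0.4 -1.  -1. ] rot [3.117 0.39  0.   ]
0.136 2 [  1.1   1.9 138.3]
0.141 2 [  1.3   1.4 141.4]
0.146 4 [  1.6   1.  146.2]
0.151 2 [  2.1  -0.8 150.4]
0.156 5 [-1.000e-01  1.000e-01  1.557e+02]
```

View pics/d.png

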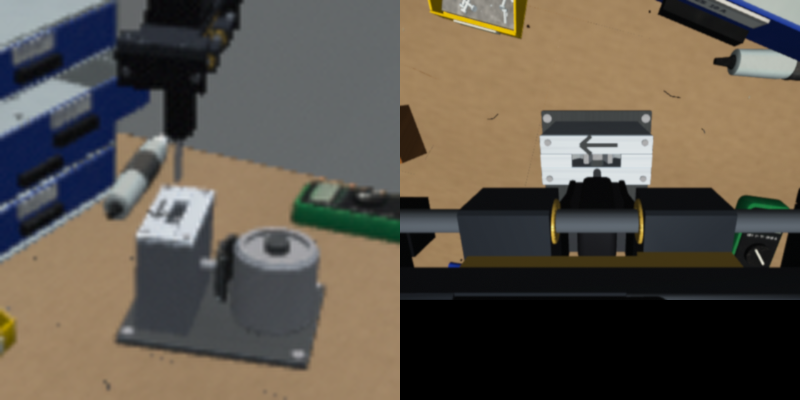

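The shank hangs upright over the cover at (178,160) in the left half, and the depth puts the tip near unit (1,0,138) mm. Insert it midway between teeth A and B.

Request:
{"name": "move_arm", "arguments": {"increments": "0 -1 -8 0 0 0 255;0 0 -10 0 0 0 255;0 0 -10 0 0 0 255;0 0 -8 0 0 0 255;0 0 -6 0 0 0 255;0 0 -5 0 0 0 255;0 0 -5 0 0 0 255;0 0 0 0 0 0 255"}}

```text
time: 9.13
position: [0.5994, -0.1564, 0.1353]
tool_rot: [-3.117, -0.388, 0.003]
ft_force: [0.8, -0.2, -1.2]
grip_width: 0.226
grip_force: 55.0
```

Request:
{"name": "move_arm", "arguments": {"increments": "0 0 0 0 0 0 255;-0.5 2 0 0 0 0 255;-0.5 2 0 0 0 0 255;-0.5 2 0 0 0 0 255;0 0 0 0 0 0 255;0 0 0 0 0 0 255;0 0 0 0 0 0 255;0 0 0 0 0 0 255"}}

```text
time: 9.8
position: [0.5989, -0.1511, 0.137]
tool_rot: [3.117, 0.388, 0.002]
ft_force: [1.0, -2.7, -0.8]
grip_width: 0.226
grip_force: 55.0
```

```bash
python3 -c "
from h import *
where()"
```

```text
t9.8 unit TCP mm [ -0.2   3.6 137. ] F ux,uy,z [ 0.3 -2.9 -0.8] rot [3.117e+00 3.880e-01 2.000e-03]
```

Request:
{"name": "move_arm", "arguments": {"increments": "-0.5 2 0 0 0 0 255;-0.5 2 0 0 0 0 255;-0.5 2 0 0 0 0 255;-0.5 2 0 0 0 0 255;-0.5 2 0 0 0 0 255;0 0 0 0 0 0 255;0 0 0 0 0 0 255;0 0 0 0 0 0 255"}}

```text
time: 10.47
position: [0.5957, -0.1397, 0.1367]
tool_rot: [-3.116, -0.389, 0.001]
ft_force: [-0.5, -2.0, 0.8]
grip_width: 0.228
grip_force: 55.0
```

```bash
python3 -c "
from h import *
where()"
```

```text
t10.5 unit TCP mm [ -0.5  15.5 136.7] F ux,uy,z [-1.  -1.9  0.8] rot [-3.116e+00 -3.890e-01  1.000e-03]
```

Request:
{"name": "move_arm", "arguments": {"increments": "0.6 -2.4 0 0 0 0 255;0.6 -2.4 0 0 0 0 255;0 0 10 0 0 0 255;0 0 12 0 0 0 255;0 0 12 0 0 0 255;2.7 -10 0 0 0 0 255;2.7 -11 0 0 0 0 255;0 0 0 0 0 0 255"}}

```text
time: 11.13
position: [0.6027, -0.1706, 0.1709]
tool_rot: [3.115, 0.382, 0.001]
ft_force: [0.3, -1.5, -0.7]
grip_width: 0.224
grip_force: 55.0
```

```bash
python3 -c "
from h import *
where()
teeth(ctrl.get_image('wrist'),False)
teeth(ctrl.get_image('side'),False)"
```

```text
t11.1 unit TCP mm [ -1.3 -16.2 170.9] F ux,uy,z [-0.1 -1.6 -0.7] rot [3.115e+00 3.820e-01 1.000e-03]
-25:88.7/171 -23:88.8/148 -21:86.7/136 -19:84.2/136 -17:81.6/136 -15:78.7/145 -13:78.3/168 -11:79.1/175 -9:79.7/174 -7:80.5/173 -5:81.4/154 -3:96.6/164 -1:96.8/171 1:96.5/162 3:81.1/167 5:81.2/171 7:80.6/162 9:79.8/153 11:79.0/155 13:79.4/146 15:82.2/143 17:85.1/142 19:88.1/145 21:90.2/160 23:90.1/169 25:88.7/156 
-25:88.6/128 -21:91.2/117 -1:96.8/164 1:99.4/138 3:97.6/153
```

Tooth B now stands at y ≈ -1 mm (-1.4°), as predicted. I'll insert behind it.

Request:
{"name": "move_arm", "arguments": {"increments": "0.2 3.2 0 0 0 0 255;0 0 0 0 0 0 255;0 0 -8 0 0 0 255;0 0 -10 0 0 0 255;0 0 -8 0 0 0 255;0 0 -5 0 0 0 255;0 0 -3 0 0 0 255;0 0 0 0 0 0 255"}}

```text
time: 11.9
position: [0.6021, -0.163, 0.1352]
tool_rot: [-3.117, -0.388, 0.003]
ft_force: [0.1, -0.9, -1.9]
grip_width: 0.229
grip_force: 55.0
```

```bash
python3 -c "
from h import *
where()"
```

```text
t11.9 unit TCP mm [ -0.   -8.6 135.2] F ux,uy,z [-0.1 -0.9 -1.9] rot [-3.117e+00 -3.880e-01  3.000e-03]
```

Request:
{"name": "move_arm", "arguments": {"increments": "-0.5 2 0 0 0 0 255;-0.5 2 0 0 0 0 255;-0.5 2 0 0 0 0 255;-0.5 2 0 0 0 0 255;-0.5 2 0 0 0 0 255;-0.5 2 0 0 0 0 255;-0.5 2 0 0 0 0 255;-0.5 2 0 0 0 0 255"}}

```text
time: 12.57
position: [0.5989, -0.1474, 0.1368]
tool_rot: [3.117, 0.388, 0.0]
ft_force: [0.2, -4.0, -1.7]
grip_width: 0.229
grip_force: 55.0
```

Request:
{"name": "move_arm", "arguments": {"increments": "0 0 0 0 0 0 255;0 0 0 0 0 0 255;-0.2 1 0 0 0 0 255;0 0 0 0 0 0 255;-0.2 1 0 0 0 0 255;0 0 0 0 0 0 255;0 0 0 0 0 0 255;0 0 0 0 0 0 255"}}

```text
time: 13.23
position: [0.5984, -0.1451, 0.1366]
tool_rot: [3.118, 0.388, 0.0]
ft_force: [-0.8, -3.1, -1.8]
grip_width: 0.229
grip_force: 55.0
```

```bash
python3 -c "
from h import *
where()"
```

```text
t13.2 unit TCP mm [  0.8   9.6 136.6] F ux,uy,z [-1.5 -2.8 -1.8] rot [3.118 0.388 0.   ]
```

Request:
{"name": "move_arm", "arguments": {"increments": "-0.1 0.5 0 0 0 0 255;-0.1 0.5 0 0 0 0 255;-0.1 0.5 0 0 0 0 255;-0.1 0.5 0 0 0 0 255;0 0 0 0 0 0 255;0 0 0 0 0 0 255;0 0 0 0 0 0 255;0 0 0 0 0 0 255"}}

```text
time: 13.9
position: [0.5981, -0.1429, 0.1367]
tool_rot: [-3.117, -0.389, -0.0]
ft_force: [0.8, -2.6, -1.5]
grip_width: 0.226
grip_force: 55.0
```

Request:
{"name": "move_arm", "arguments": {"increments": "-0.1 0.5 0 0 0 0 255;-0.1 0.5 0 0 0 0 255;-0.1 0.5 0 0 0 0 255;0 0 0 0 0 0 255;0 0 0 0 0 0 255;0 0 0 0 0 0 255;0 0 0 0 0 0 255;0 0 0 0 0 0 255"}}

```text
time: 14.57
position: [0.5977, -0.1415, 0.1366]
tool_rot: [-3.117, -0.388, -0.0]
ft_force: [0.8, -2.7, -0.6]
grip_width: 0.225
grip_force: 55.0
```

```bash
python3 -c "
from h import *
where()"
```

```text
t14.6 unit TCP mm [  1.   13.3 136.6] F ux,uy,z [ 0.1 -2.8 -0.6] rot [-3.117 -0.388 -0.   ]
```

Request:
{"name": "move_arm", "arguments": {"increments": "0.5 -2 0 0 0 0 255;0.5 -2 0 0 0 0 255;0 0 10 0 0 0 255;0 0 12 0 0 0 255;0 0 12 0 0 0 255;2.2 -10 0 0 0 0 255;2.3 -12 0 0 0 0 255;0 0 0 0 0 0 255"}}

```text
time: 15.23
position: [0.6031, -0.1722, 0.1709]
tool_rot: [3.115, 0.382, 0.0]
ft_force: [-0.7, -0.1, -2.2]
grip_width: 0.227
grip_force: 55.0
```

```bash
python3 -c "
from h import *
teeth(ctrl.get_image('wrist'),False)
where()"
```

```text
-25:87.3/160 -23:85.4/144 -21:82.8/143 -19:81.6/142 -17:79.0/143 -15:77.3/167 -13:77.9/174 -11:78.9/177 -9:79.9/175 -7:81.0/157 -5:96.3/166 -3:96.6/170 -1:96.5/161 1:81.8/159 3:81.5/174 5:81.1/175 7:80.6/171 9:79.8/157 11:79.6/137 13:82.4/132 15:85.5/139 17:89.1/138 19:91.6/158 21:91.2/170 23:90.3/158 27:69.3/155 
t15.3 unit TCP mm [ -1.4 -16.2 170.2] F ux,uy,z [ 0.1  0.1 -1.8] rot [ 3.117e+00  3.820e-01 -1.000e-03]
```

Request:
{"name": "move_arm", "arguments": {"increments": "0.8 2.3 0 0 0 0 255;0 0 0 0 0 0 255;0 0 -8 0 0 0 255;0 0 -10 0 0 0 255;0 0 -8 0 0 0 255;0 0 -5 0 0 0 255;0 0 -3 0 0 0 255;0 0 0 0 0 0 255"}}

```text
time: 15.95
position: [0.6033, -0.1651, 0.1352]
tool_rot: [-3.117, -0.388, 0.003]
ft_force: [-0.5, 0.5, -0.9]
grip_width: 0.225
grip_force: 55.0
```

Request:
{"name": "move_arm", "arguments": {"increments": "0 0 0 0 0 0 255;0 0 0 0 0 0 255;-0.1 0.5 0 0 0 0 255;-0.1 0.5 0 0 0 0 255;0 0 0 0 0 0 255;0 0 0 0 0 0 255;0 0 0 0 0 0 255;0 0 0 0 0 0 255"}}

```text
time: 16.62
position: [0.6038, -0.1643, 0.1366]
tool_rot: [3.117, 0.388, 0.0]
ft_force: [-0.4, -0.7, -1.7]
grip_width: 0.223
grip_force: 55.0
```

```bash
python3 -c "
from h import *
where()"
```

```text
t16.6 unit TCP mm [  1.3 -10.4 136.6] F ux,uy,z [-0.6 -0.6 -1.7] rot [3.117 0.388 0.   ]
```

Request:
{"name": "move_arm", "arguments": {"increments": "-0.2 0.5 0 0 0 0 255;-0.2 0.5 0 0 0 0 255;-0.2 0.5 0 0 0 0 255;-0.2 0.5 0 0 0 0 255;-0.2 0.5 0 0 0 0 255;0 0 0 0 0 0 255;0 0 0 0 0 0 255;0 0 0 0 0 0 255"}}

```text
time: 17.28
position: [0.6031, -0.1626, 0.1368]
tool_rot: [3.116, 0.388, 0.001]
ft_force: [1.4, -2.9, -2.2]
grip_width: 0.231
grip_force: 55.0
```

Request:
{"name": "move_arm", "arguments": {"increments": "-0.2 0.5 0 0 0 0 255;-0.1 0.5 0 0 0 0 255;-0.1 0.5 0 0 0 0 255;0 0 0 0 0 0 255;0 0 0 0 0 0 255;0 0 0 0 0 0 255;0 0 0 0 0 0 255;0 0 0 0 0 0 255"}}

```text
time: 17.95
position: [0.603, -0.1623, 0.1368]
tool_rot: [3.115, 0.386, 0.002]
ft_force: [2.4, -5.7, -3.2]
grip_width: 0.222
grip_force: 55.0
```

The force has doubled while the TCP has almost stopped, so the wheel is probably tight. One small confirming step.

Request:
{"name": "move_arm", "arguments": {"increments": "-0.1 0.5 0 0 0 0 255;-0.1 0.5 0 0 0 0 255;0 0 0 0 0 0 255;0 0 0 0 0 0 255;0 0 0 0 0 0 255;0 0 0 0 0 0 255;0 0 0 0 0 0 255;0 0 0 0 0 0 255"}}

```text
time: 18.62
position: [0.6029, -0.1622, 0.1368]
tool_rot: [3.114, 0.385, 0.003]
ft_force: [3.7, -6.6, -3.9]
grip_width: 0.227
grip_force: 55.0
```

```bash
cat >> h.py <<'E'
def gap(p):
    V=unit(cloud(p)); x,y,z=V[...,0],V[...,1],V[...,2]; b=(abs(y)<.006)
    d=x[b&(z>.084)&(z<.095)&(x<-.05)&(x>-.12)]; s=x[b&(z>.07)&(z<.0825)&(x>-.06)&(x<-.03)]
    print("drum top edge",np.round(np.sort(d)[-5:]*1e3,1),"shoe top",np.round(np.percentile(s,[3,50,97])*1e3,1) if len(s) else None,len(s))
E
python3 -c "
from h import *
where()
gap(ctrl.get_image('side')); gap(ctrl.get_image('scene'))
p=ctrl.get_image('side'); cv2.imwrite('pics/e.png',cv2.resize(p['frame'][160:250,260:360],(600,540),interpolation=2)[:,:,::-1])"
```

```text
t18.6 unit TCP mm [  1.   -8.1 136.8] F ux,uy,z [ 2.  -7.3 -3.9] rot [3.114e+00 3.850e-01 3.000e-03]
drum top edge [-63.5 -61.3 -60.7 -59.7 -57.4] shoe top [-52.8 -50.2 -46.8] 5
drum top edge [-84.5 -65.6 -64.7 -61.4 -59.7] shoe top [-56.4 -52.5 -49.4] 5
```

View pics/e.png

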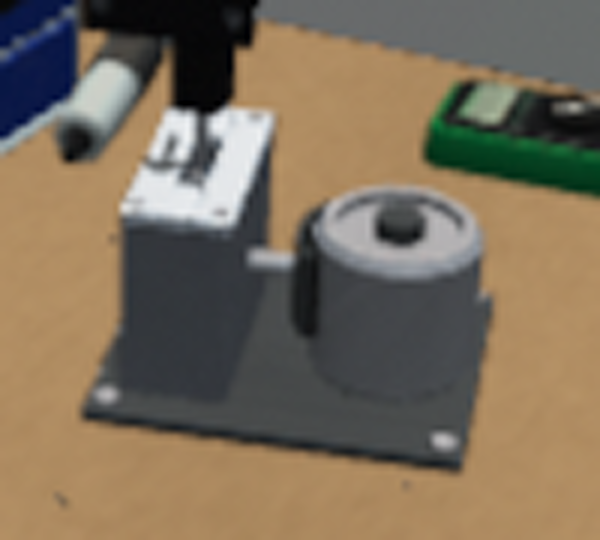

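The shoe at (310,275) is touching the drum. I'll press slightly more for 0.1 s of certainty, then release.

Request:
{"name": "move_arm", "arguments": {"increments": "-0.2 0.5 0 0 0 0 255;-0.2 0.5 0 0 0 0 255;-0.1 0.4 0 0 0 0 255;0 0 0 0 0 0 255;0 0 0 0 0 0 255;0 0 0 0 0 0 255;0 0 0 0 0 0 255;0 0 0 0 0 0 255"}}

```text
time: 19.43
position: [0.6028, -0.162, 0.1369]
tool_rot: [3.112, 0.384, 0.004]
ft_force: [5.4, -8.5, -5.5]
grip_width: 0.229
grip_force: 55.0
```

```bash
python3 -c "
from h import *
where()"
```

```text
t19.4 unit TCP mm [  0.9  -7.9 136.9] F ux,uy,z [ 3.1 -9.6 -5.5] rot [3.112 0.384 0.004]
```

Request:
{"name": "move_arm", "arguments": {"increments": "0.7 -3 0 0 0 0 255;0.8 -3.5 0 0 0 0 255;0 0 0 0 0 0 255;0 0 10 0 0 0 255;0 0 12 0 0 0 255;0 0 12 0 0 0 255;0 0 0 0 0 0 255;0 0 0 0 0 0 255"}}

```text
time: 20.1
position: [0.6043, -0.1641, 0.1726]
tool_rot: [3.117, 0.389, 0.005]
ft_force: [-0.7, 0.4, -1.2]
grip_width: 0.229
grip_force: 55.0
```

```bash
python3 -c "
from h import *
teeth(ctrl.get_image('wrist'),False)
where()"
```

```text
-25:88.3/160 -23:86.2/143 -21:84.4/139 -19:82.2/143 -17:79.6/142 -15:77.4/165 -13:78.3/179 -11:79.0/176 -9:80.0/177 -7:80.8/168 -5:96.3/160 -3:96.7/173 -1:96.7/163 1:82.5/155 3:81.7/173 5:80.6/171 7:80.3/167 9:79.4/163 11:79.4/152 13:81.5/138 15:84.8/138 17:87.7/140 19:90.8/152 21:91.1/167 23:90.0/159 25:88.7/125 27:68.8/174 
t20.1 unit TCP mm [  1.1 -10.  171.5] F ux,uy,z [ 1.  -0.9 -1.9] rot [3.117e+00 3.890e-01 2.000e-03]
```

Before backing off I want proof of contact, so I'll take the first overhead view again.

Request:
{"name": "move_arm", "arguments": {"increments": "0 0 20 0 0 0 255;0 0 20 0 0 0 255;-11 -3 6 0 0 0 255;-11 -3 6 0 0 0 255;-11 -3 6 0 0 0 255;-11 -3 6 0 0 0 255;-11 -3 6 0 0 0 255;-13 -3 6 0 0 0 255"}}

```text
time: 20.82
position: [0.5336, -0.1828, 0.2465]
tool_rot: [-3.117, -0.388, 0.001]
ft_force: [-0.1, 0.2, -1.5]
grip_width: 0.228
grip_force: 55.0
```

Request:
{"name": "move_arm", "arguments": {"increments": "0 0 0 0 0 0 255;0 0 0 0 0 0 255;0 0 0 0 0 0 255;0 0 0 0 0 0 255;0 0 0 0 0 0 255;0 0 0 0 0 0 255;0 0 0 0 0 0 255;0 0 0 0 0 0 255"}}

```text
time: 21.48
position: [0.5353, -0.1823, 0.2463]
tool_rot: [-3.117, -0.389, 0.001]
ft_force: [-0.2, 0.2, -1.3]
grip_width: 0.23
grip_force: 55.0
```

Run:
```python
from h import *
where()
p=ctrl.get_image("wrist"); teeth(p,False)
V=unit(cloud(p)); x,y,z=V[...,0],V[...,1],V[...,2]; b=abs(y)<.006
e=np.arange(-.062,-.036,.001)
for a in e:
    k=b&(x>=a)&(x<a+.001)&(z<.12)
    if k.sum(): print("%.1f:%.0f/%.0f"%(a*1e3+.5,np.median(z[k])*1e3,p["frame"][k].mean()),end=" ")
q=proj(p,[np.r_[U-.05*UX,.08]])[0].astype(int); print(q)
c=p["frame"][max(0,q[1]-50):q[1]+50,q[0]-60:q[0]+60]; cv2.imwrite("pics/f.png",cv2.resize(c,None,fx=5,fy=5,interpolation=2)[:,:,::-1])
```

```text
t21.5 unit TCP mm [-69.5 -11.  246.3] F ux,uy,z [-0.1  0.2 -1.3] rot [-3.117e+00 -3.890e-01  1.000e-03]
-25:88.2/163 -23:86.6/145 -21:84.0/142 -19:81.8/140 -17:79.2/143 -15:77.6/164 -13:78.2/178 -11:78.7/178 -9:80.0/178 -7:81.1/176 -5:96.3/174 -3:96.6/175 -1:96.7/167 1:82.5/153 3:81.4/174 5:81.2/175 7:80.4/171 9:79.9/170 11:79.2/158 13:81.6/140 15:84.5/137 17:88.1/140 19:90.9/153 21:91.2/170 23:89.8/166 25:88.9/158 27:69.0/164 
-61.5:86/167 -60.5:85/154 -59.5:84/139 -58.5:84/129 -57.5:82/120 -56.5:79/78 -55.5:77/43 -54.5:77/33 -53.5:77/34 -52.5:77/43 -51.5:77/57 -50.5:77/68 -49.5:77/66 -48.5:74/49 -47.5:64/59 -46.5:60/140 -45.5:60/155 -44.5:60/159 -43.5:60/163 -42.5:60/164 -41.5:59/157 -40.5:60/159 -39.5:60/160 -38.5:60/160 -37.5:60/159 -36.5:60/160 [263 177]
```

View pics/f.png

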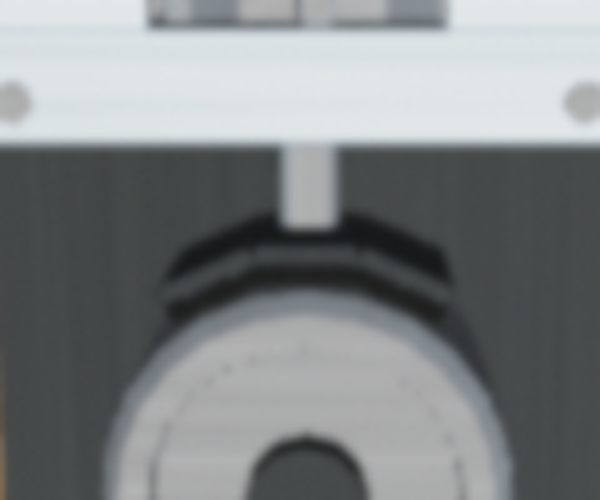

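Contact is proven: the depth runs continuously at 77 mm from the shoe (-48.5) to the drum face (-56), with no gap, and the shoe has moved 7.5 mm. At tight, tooth C is at about -4°. Now I back off: insert on C's +y side and push it to about -40°, which is TCP y ≈ -17.5 mm with the tip 2 mm lower.

Request:
{"name": "move_arm", "arguments": {"increments": "10.5 6 0 0 0 0 255;10.5 6 -5 0 0 0 255;10.5 6 -8 0 0 0 255;10.5 6 -10 0 0 0 255;10.5 6 -15 0 0 0 255;10.2 5.5 -15 0 0 0 255;0 0 -15 0 0 0 255;0 0 0 0 0 0 255"}}

```text
time: 22.2
position: [0.5966, -0.1445, 0.1732]
tool_rot: [-3.114, -0.392, 0.012]
ft_force: [-1.3, -0.5, -1.7]
grip_width: 0.227
grip_force: 55.0
```

Request:
{"name": "move_arm", "arguments": {"increments": "0 0 0 0 0 0 255;0 0 0 0 0 0 255;0 0 0 0 0 0 255;0 0 0 0 0 0 255;0 0 0 0 0 0 255;0 0 0 0 0 0 255;0 0 0 0 0 0 255;0 0 0 0 0 0 255"}}

```text
time: 22.87
position: [0.5979, -0.147, 0.1789]
tool_rot: [3.117, 0.388, 0.001]
ft_force: [0.0, -0.2, -0.5]
grip_width: 0.227
grip_force: 55.0
```

```bash
python3 -c "
from h import *
where()"
```

```text
t22.9 unit TCP mm [-1.000e-01  7.900e+00  1.789e+02] F ux,uy,z [-0.  -0.2 -0.5] rot [3.117e+00 3.880e-01 1.000e-03]
```

Down 44 mm, then push toward -y by about 12 mm and check.

Request:
{"name": "move_arm", "arguments": {"increments": "0 0 -8 0 0 0 255;0 0 -8 0 0 0 255;0 0 -8 0 0 0 255;0 0 -8 0 0 0 255;0 0 -6 0 0 0 255;0 0 -4 0 0 0 255;0 0 -2 0 0 0 255;0 0 0 0 0 0 255"}}

```text
time: 23.53
position: [0.5976, -0.1469, 0.1339]
tool_rot: [-3.117, -0.388, 0.002]
ft_force: [0.5, -0.4, -1.0]
grip_width: 0.225
grip_force: 55.0
```

Request:
{"name": "move_arm", "arguments": {"increments": "0 0 0 0 0 0 255;0.5 -2 0 0 0 0 255;0.5 -2 0 0 0 0 255;0.5 -2 0 0 0 0 255;0.5 -2 0 0 0 0 255;0.5 -2 0 0 0 0 255;0 0 0 0 0 0 255;0 0 0 0 0 0 255"}}

```text
time: 24.2
position: [0.6007, -0.1566, 0.1346]
tool_rot: [-3.117, -0.389, -0.001]
ft_force: [0.4, 3.6, -0.8]
grip_width: 0.226
grip_force: 55.0
```

```bash
python3 -c "
from h import *
where()"
```

```text
t24.2 unit TCP mm [  0.2  -2.1 134.6] F ux,uy,z [ 1.2  3.3 -0.8] rot [-3.117e+00 -3.890e-01 -1.000e-03]
```

Request:
{"name": "move_arm", "arguments": {"increments": "0.5 -2 0 0 0 0 255;0.5 -2 0 0 0 0 255;0.5 -2 0 0 0 0 255;0.5 -2 0 0 0 0 255;0.5 -2 0 0 0 0 255;0.5 -2 0 0 0 0 255;0 0 0 0 0 0 255;0 0 0 0 0 0 255"}}

```text
time: 24.87
position: [0.6034, -0.1703, 0.1349]
tool_rot: [3.116, 0.387, 0.0]
ft_force: [-1.3, 1.6, -0.4]
grip_width: 0.226
grip_force: 55.0
```

Request:
{"name": "move_arm", "arguments": {"increments": "0.5 -1.5 0 0 0 0 255;0.3 -1.2 0 0 0 0 255;0 0 0 0 0 0 255;0 0 0 0 0 0 255;0 0 0 0 0 0 255;0 0 0 0 0 0 255;0 0 0 0 0 0 255;0 0 0 0 0 0 255"}}

```text
time: 25.53
position: [0.6043, -0.1719, 0.1347]
tool_rot: [3.117, 0.388, 0.0]
ft_force: [-1.5, 2.8, 0.1]
grip_width: 0.226
grip_force: 55.0
```

```bash
python3 -c "
from h import *
where()"
```

```text
t25.5 unit TCP mm [-1.000e-01 -1.780e+01  1.347e+02] F ux,uy,z [-0.7  3.   0.1] rot [3.117 0.388 0.   ]
```

At target. Retreat +y by 4 mm, lift, and take the overhead view.

Request:
{"name": "move_arm", "arguments": {"increments": "-0.5 2 0 0 0 0 255;-0.5 2 0 0 0 0 255;0 0 0 0 0 0 255;0 0 10 0 0 0 255;0 0 15 0 0 0 255;0 0 20 0 0 0 255;0 0 20 0 0 0 255;0 0 15 0 0 0 255"}}

```text
time: 26.2
position: [0.6039, -0.1682, 0.2174]
tool_rot: [3.116, 0.388, 0.004]
ft_force: [0.5, -0.5, -0.9]
grip_width: 0.227
grip_force: 55.0
```

Request:
{"name": "move_arm", "arguments": {"increments": "-11 -3 6 0 0 0 255;-11 -3 6 0 0 0 255;-11 -3 6 0 0 0 255;-11 -3 6 0 0 0 255;-11 -3 6 0 0 0 255;-13 -3 2 0 0 0 255;0 0 0 0 0 0 255;0 0 0 0 0 0 255"}}

```text
time: 26.87
position: [0.5344, -0.1861, 0.2468]
tool_rot: [3.118, 0.386, 0.001]
ft_force: [0.3, 0.4, -1.7]
grip_width: 0.227
grip_force: 55.0
```

Run:
```python
from h import *
where()
p=ctrl.get_image("wrist"); teeth(p,False)
V=unit(cloud(p)); x,y,z=V[...,0],V[...,1],V[...,2]; b=abs(y)<.006
for a in np.arange(-.062,-.036,.001):
    k=b&(x>=a)&(x<a+.001)&(z<.12)
    if k.sum(): print("%.1f:%.0f/%.0f"%(a*1e3+.5,np.median(z[k])*1e3,p["frame"][k].mean()),end=" ")
```

```text
t26.9 unit TCP mm [-71.3 -14.5 246.8] F ux,uy,z [ 0.4  0.4 -1.7] rot [3.118e+00 3.860e-01 1.000e-03]
-25:88.2/168 -23:87.0/144 -21:84.9/139 -19:82.5/138 -17:79.6/137 -15:77.8/152 -13:77.9/172 -11:79.2/174 -9:79.9/174 -7:80.6/173 -5:96.1/173 -3:96.2/175 -1:96.8/173 1:81.5/160 3:81.4/166 5:81.3/169 7:80.5/167 9:79.6/166 11:79.0/158 13:80.6/140 15:83.8/138 17:87.3/141 19:90.3/148 21:91.0/170 23:89.8/166 25:89.0/161 27:68.5/157 
-61.5:86/167 -60.5:86/154 -59.5:84/138 -58.5:83/129 -57.5:81/115 -56.5:65/64 -55.5:65/59 -50.5:77/39 -49.5:77/33 -48.5:77/35 -47.5:77/44 -46.5:77/58 -45.5:77/69 -44.5:77/68 -43.5:74/59 -42.5:69/60 -41.5:59/143 -40.5:60/158 -39.5:60/161 -38.5:59/152 -37.5:60/161 -36.5:60/158
```

The tooth pattern is the same as at tight, one tooth on, and the shoe's back edge went from -48.5 to -43.5 mm, so the gap is 5 mm. Now I return the screwdriver.

Request:
{"name": "move_arm", "arguments": {"increments": "0 38 0 0 0 1.5 255;0 38 0 0 0 1.5 255;0 38 0 0 0 1.5 255;0 38 0 0 0 1.5 255;0 38 0 0 0 1.5 255;0 38 0 0 0 1.5 255;1 38 0 0 0 1.3 255;1 38 0 0 0 0 255"}}

```text
time: 27.58
position: [0.537, 0.121, 0.2461]
tool_rot: [-3.069, -0.67, 0.0]
ft_force: [0.2, 0.4, -1.9]
grip_width: 0.229
grip_force: 55.0
```

Request:
{"name": "move_arm", "arguments": {"increments": "0 4 -20 0 0 0 255;0 0 -30 0 0 0 255;0 0 -30 0 0 0 255;0 0 -30 0 0 0 255;0 0 -15 0 0 0 255;0 0 0 0 0 0 255;0 0 0 0 0 0 255;0 0 0 0 0 0 255"}}

```text
time: 28.25
position: [0.5383, 0.1231, 0.1228]
tool_rot: [-3.07, -0.667, -0.003]
ft_force: [0.6, -0.3, -0.9]
grip_width: 0.228
grip_force: 55.0
```

Run:
```python
from h import *
s=ctrl.get_state(); print(s["position"],s["tool_rot"])
for n in("scene","side"):
    p=ctrl.get_image(n); W=cloud(p); x,y,z=W[...,0],W[...,1],W[...,2]
    for a,b in((.043,.052),(.057,.075),(.075,.093)):
        m=(x>.46)&(x<.6)&(y>.07)&(y<.19)&(z>a)&(z<b)
        if m.sum()>5:
            r=cv2.minAreaRect((W[m][:,:2]*1000).astype(np.float32)); print(n,a,m.sum(),[np.round(q,1) for q in r],np.round(np.median(W[m],0),4))
```

```text
[0.53828991 0.12305067 0.12278572] [-3.06965514 -0.66716383 -0.00315193]
scene 0.043 471 [array([536.5, 123.9]), array([70. , 74.7]), np.float64(24.4)] [0.5353 0.1272 0.0471]
scene 0.075 18 [array([537.9, 125. ]), array([9.1, 4.4]), np.float64(68.5)] [0.5371 0.1254 0.0843]
side 0.043 633 [array([537.4, 124.5]), array([70.2, 74.5]), np.float64(24.4)] [0.536  0.1282 0.0498]
side 0.075 16 [array([539. , 125.8]), array([4.8, 4.2]), np.float64(26.2)] [0.539  0.1255 0.0844]
```

Request:
{"name": "move_arm", "arguments": {"increments": "-2 0.3 0 0 0 0 255;0 0 0 0 0 0 255;0 0 -8 0 0 0 255;0 0 -8 0 0 0 255;0 0 -6 0 0 0 255;0 0 -6 0 0 0 255;0 0 -4 0 0 0 255;0 0 0 0 0 0 255"}}

```text
time: 29.02
position: [0.5342, 0.1224, 0.088]
tool_rot: [3.07, 0.667, -0.004]
ft_force: [0.9, 0.5, -1.0]
grip_width: 0.227
grip_force: 55.0
```

Request:
{"name": "move_arm", "arguments": {"increments": "0 0 -6 0 0 0 255;0 0 -6 0 0 0 255;0 0 -6 0 0 0 255;0 0 -6 0 0 0 255;0 0 -5 0 0 0 255;0 0 0 0 0 0 255;0 0 0 0 0 0 255;0 0 0 0 0 0 255"}}

```text
time: 29.68
position: [0.5354, 0.1227, 0.0607]
tool_rot: [3.07, 0.667, 0.0]
ft_force: [-0.2, -0.2, -0.8]
grip_width: 0.226
grip_force: 55.0
```

No contact force. Lower the last 6.5 mm, then release.

Request:
{"name": "move_arm", "arguments": {"increments": "0 0 -2 0 0 0 255;0 0 -2 0 0 0 255;0 0 -1.5 0 0 0 255;0 0 -1 0 0 0 255;0 0 0 0 0 0 255;0 0 0 0 0 0 255;0 0 0 0 0 0 255;0 0 0 0 0 0 255"}}

```text
time: 30.35
position: [0.5353, 0.1227, 0.0542]
tool_rot: [3.07, 0.666, 0.0]
ft_force: [-0.1, -0.6, -1.4]
grip_width: 0.228
grip_force: 55.0
```

Request:
{"name": "move_arm", "arguments": {"increments": "0 0 0 0 0 0 150;0 0 0 0 0 0 100;0 0 0 0 0 0 50;0 0 0 0 0 0 0;0 0 0 0 0 0 0;0 0 0 0 0 0 0;0 0 0 0 0 0 0;0 0 0 0 0 0 0"}}

```text
time: 31.02
position: [0.5352, 0.1227, 0.0541]
tool_rot: [3.07, 0.667, -0.0]
ft_force: [0.7, -1.2, -0.0]
grip_width: 0.751
grip_force: 0.0
```

Request:
{"name": "move_arm", "arguments": {"increments": "0 0 0 0 0 0 0;0 0 0 0 0 0 0;0 0 10 0 0 0 0;0 0 20 0 0 0 0;0 0 25 0 0 0 0;0 0 30 0 0 0 0;0 0 30 0 0 0 0;0 0 0 0 0 0 0"}}

```text
time: 31.68
position: [0.5391, 0.1238, 0.1767]
tool_rot: [-3.07, -0.666, -0.019]
ft_force: [1.5, 0.2, 0.6]
grip_width: 1.001
grip_force: 0.0
```

Run:
```python
from h import *
p=ctrl.get_image("wrist"); W=cloud(p); x,y,z=W[...,0],W[...,1],W[...,2]
for a,b in((.043,.053),(.09,.125)):
    m=(x>.46)&(x<.6)&(y>.07)&(y<.19)&(z>a)&(z<b)
    r=cv2.minAreaRect((W[m][:,:2]*1000).astype(np.float32)); print(m.sum(),[np.round(q,1) for q in r],np.median(z[m]))
a=cv2.resize(p["frame"],(400,300)); s=ctrl.get_image("scene")["frame"][170:300,190:363]
cv2.imwrite("pics/g.png",np.hstack([a,cv2.resize(s,(400,300))])[:,:,::-1])
```

```text
5134 [array([536.7, 123. ]), array([70.2, 70.3]), np.float64(24.5)] 0.047728655406469284
1201 [array([536.2, 122.7]), array([27.8, 20.9]), np.float64(24.6)] 0.10713849999862429
```

View pics/g.png

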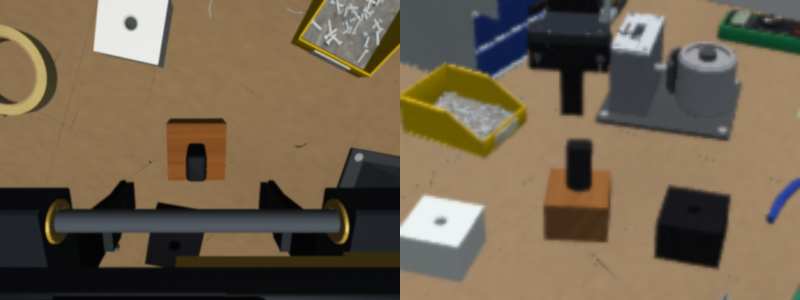

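The screwdriver stands upright and fully home in the wooden block (right half, (577,180)): its top is at 107 mm, and it is centred within 1 mm. The gripper is clear and the bystanders haven't moved.

```bash
python3 -c "
from h import *
print(ctrl.close_job())"
```

```text
the job is handed in; nothing more can be done
None
```

The job is handed in: I tightened the star wheel until the shoe met the drum (about 10 N at most), backed it off one tooth to a gap of about 5 mm, and put the screwdriver back fully home in its block; the call returned no verdict.

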